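# Close the tub of wall plugs

## Task

Close the green tub that holds the grey wall plugs: put the loose green lid on it so that it sits level and right down on the rim, then let go. Leave the tub standing about where it is, and leave the orange tub of screws upright and in its place.

Things in the scene. Friction and masses are not known exactly. Their poses are not given: they have to be found in the camera images.
- lid_knob (a point): Black upright cylindrical knob of the loose green lid: 26 mm diameter, 32 mm tall. Point on the lid's axis, 11 mm below the knob's top, 21 mm above the lid's flat top, 26 mm above the underside of its flange (z up along the knob); 26 mm above the rim when seated. At the start the lid lies right way up, this point 34 mm above the worktop. Yaw does not matter.
- lid: The green lid with that knob, about 80 g: round flange of 98 mm diameter, 5 mm thick, over a tapered plug (78 mm diameter, 66 mm at its foot, 8 mm deep) that goes inside the tub's mouth and centres it; the flange then rests on the rim. Origin on the axis at the foot of the plug, z up; seated, it is 8 mm below the rim.
- green_tub_rim (a point): Centre of the open mouth of the green tub, level with the top of its rim, 70 mm above its foot. The tub is a round loose plastic pot, 90 mm outside diameter, 84 mm inside, 70 mm high, about 350 g, standing upright with grey wall plugs lying in its bottom.
- orange_tub: The orange tub: same shape and size as the green one (90 mm diameter, 70 mm high), with brass-coloured screws in it; not to be used. Origin at the centre of its underside, z up. Which tub stands left and which right varies.
Things that resemble listed ones, but are neither listed nor needed, are in the scene too. Of the things that look like the part that bears green_tub_rim, the smaller one is meant.

How it is judged:
By the outcome, as a careful person would: the job done as asked, in the order asked, and still so for the second after the job is handed in, with the robot touching nothing.
It also fails if it takes over 29 s, if anything falls off the work surface, if the arm or the gripper's body presses on something with over 40 N, if the wrist force passes 120 N, or if a joint passes its speed limit or range.

## Robot

A 6-joint arm with a two-finger parallel gripper is mounted at the origin on a cart in front of the work surface, level with it; the furniture and walls round the work are solid. World frame = base frame: x ahead of the robot, y to its left, z up, the work surface at z = 0. Lengths are in m, angles in rad, forces in N, time in s.
With the tool pointing down it reaches from about 0.325 to 0.9 m from the base axis. Payload 6.1 kg.
Tool frame: the origin (TCP) lies midway between the tips of the shut fingers; the grasp point (between the pads) lies 19 mm behind it; z points along the fingers, y is the line along which they close (so a half turn about z gives the same grasp; the last joint's range is limited). The gripper opens to 85 mm and grips with 20 to 120 N. Pads are 22 mm wide; open, the fingers measure 114 mm over their backs; the gripper's body (76 mm by 85 mm) begins 54 mm behind the grasp point. The pads swing forward as they close: fully open they stand 13 mm farther back than shut.
Start: joints at [1.195, 0.22, 1.526, -0, 1.395, -0.126], TCP at [0.155, 0.606, 0.231] pointing down, gripper open.
Joint ranges: [-2.98, 2.98], [-0.91, 2.08], [0.09, 2.57], [-1.24, 4.39], [0.2, 2.65], [-2.68, 2.68]. Speed limits (rad/s): [2.57, 2.57, 3.01, 3.14, 3.14, 3.14].

## Interface

Orientations are given as [roll, pitch, yaw] about the fixed x, y, z axes, in that order (R = Rz(yaw) Ry(pitch) Rx(roll)).
In Python, from plant import movep, move_l, set_joints, gripper_to, hold, inverse_kinematics, observe, get_image, get_calibration, Unreachable, job_done gives the robot as it stands. Calls block until the motion is done:
- movep(position, orientation): joint-space move of the TCP to a pose.
- move_l(position, feed=0.15, rotation=None, max_force=None): straight line of the TCP; rotation=None keeps the orientation; feed is the mean speed in m/s. With max_force (N) it stops when the force on the tool has changed by that much, and returns True; else False.
- set_joints(angles): joint-space move.
- gripper_to(opening, f_grip=None): finger opening in m; f_grip is the grip in N (None keeps the last); returns when the fingers have stopped.
- hold(seconds).
- inverse_kinematics(position, orientation): joint angles nearest the present ones, or None.
- observe(): the state.
- get_image(name): name is "side" or "top" or "wrist"; returns (picture, depth): 480x640x3 uint8, red, green, blue; 480x640 float32, m along the optical axis (not along the pixel's ray), 0 where there is no reading.
- get_calibration(name): a dict with "intrinsics" (3x3 intrinsics, pixels), "world_from_camera" (4x4, takes a point from camera to world coordinates). Camera axes: x right, y down, z forward; pixel columns grow to the right and rows downward; lengths in m; the calibration is good to about 2 mm. A picture is of the moment at which its call begins: read the wrist's pose just before it. get_calibration takes no time and is no camera call; for the wrist camera it gives the pose at the moment of the call.
A pose or a line that the arm cannot do raises Unreachable and nothing moves.
- job_done(): hands the job in; it is judged then, once.
The state is a dict: "time_s": time; "q": joint angles; "joint_velocities": joint speeds; "joint_torque": joint torques, N m; "eef_pos": TCP position; "tcp_rot": TCP orientation; "ft_force": force on the tool from outside, world axes, zero at the start; "torque": the same for the moment, N m; "opening": finger opening in m; "grasp_force": force on a finger pad.
Only numpy, scipy, OpenCV 4.12 (cv2) and the standard library are available. Lean on these libraries where they do the work, as an engineer would, in place of code of your own. Each camera call takes 0.05 s, during which the arm holds its last target. There are 200 camera calls.

## Working session

There is one attempt and no reset: what is moved stays moved. The work goes in short steps, each a Python script; the robot and the scene stay as the last script left them, time stands still between calls to the robot, and variables do not carry over. Pictures are saved under pics/ and viewed, at most 10 in all, crops included, and the job is handed in when it is done.

```bash
mkdir -p pics; cat > h.py <<'E'
import numpy as np, cv2
from plant import *
def grab(n):
    K=get_calibration(n); im,d=get_image(n)
    np.savez(f'{n}.npz',K=K['intrinsics'],T=K['world_from_camera'],im=im,d=d)
    return im,d
def load(n): return np.load(f'{n}.npz')
def cloud(n):
    z=load(n);K=z['K'];d=z['d'];v,u=np.mgrid[:480,:640]
    p=np.stack([(u-K[0,2])/K[0,0]*d,(v-K[1,2])/K[1,1]*d,d],-1)
    return p@z['T'][:3,:3].T+z['T'][:3,3], z['im'], d
E
python3 - <<'E'
from h import *
for n in ('top','side'):
    im,d=grab(n); cv2.imwrite(f'pics/{n}0.png',im[...,::-1])
print(observe()['time_s'])
E
```

```text
0.1
```

View pics/top0.png

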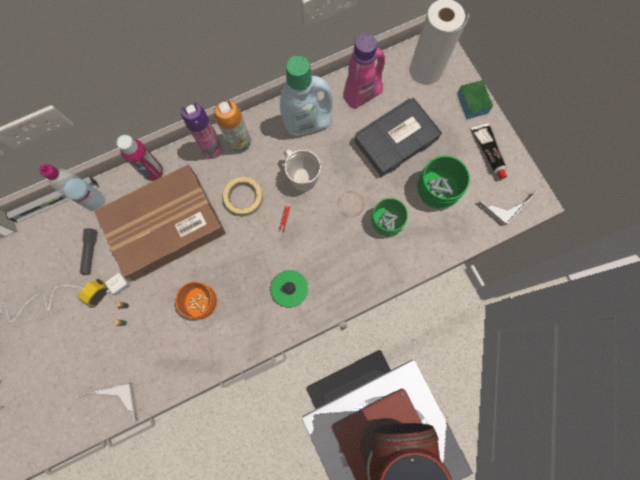

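View pics/side0.png

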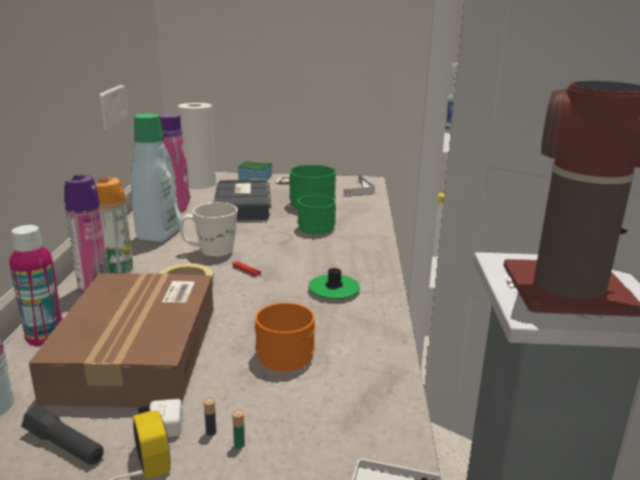

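The pictures show two green tubs with plugs: a small one at top (390,218) and a bigger one at (443,183). The smaller is meant. The lid with the black knob is at (289,289) and the orange tub at (196,300). The green bottle cap at (299,70) and the sponge at (475,98) are not relevant. Next I'll measure these and check a close crop.

```bash
cat > m.py <<'E'
from h import *
def circ(P):
    r=cv2.minEnclosingCircle(P[:,:2].astype(np.float32)); return np.round(r[0],4),round(r[1],4)
def greens(n):
    p,im,d=cloud(n); hsv=cv2.cvtColor(im,cv2.COLOR_RGB2HSV)
    m=((hsv[...,0]>50)&(hsv[...,0]<85)&(hsv[...,1]>120)&(d>0)).astype(np.uint8)
    N,L,S,C=cv2.connectedComponentsWithStats(m)
    for i in range(1,N):
        if S[i,4]<150: continue
        P=p[L==i]; z=np.percentile(P[:,2],95); R=P[P[:,2]>z-.008]
        print(n,C[i].round(),S[i,4],'ztop',z.round(4),circ(R),'med',np.median(R,0).round(4))
if __name__=='__main__':
    greens('top')
    p,im,d=cloud('top')
    for nm,(u,v) in dict(knob=(289,288),table=(330,300),orange=(196,300)).items(): print(nm,p[v-2:v+3,u-2:u+3].reshape(-1,3).mean(0).round(4))
    k=(p[...,2]>.03)&(p[...,2]<.06); k[:270]=0;k[310:]=0;k[:,:270]=0;k[:,310:]=0
    print('knob',k.sum(),p[k].mean(0))
    a=cv2.resize(im[170:320,260:480],(792,540),interpolation=cv2.INTER_CUBIC); cv2.imwrite('pics/crop.png',a[...,::-1])
    print(observe()['eef_pos'],observe()['tcp_rot'],load('top')['T'].round(3))
E
python3 m.py
```

```text
top [444. 180.] 1532 ztop 0.0927 (array([ 0.5222, -0.4318]), 0.0604) med [ 0.5182 -0.4241  0.0909]
top [383. 219.] 239 ztop 0.0704 (array([ 0.4977, -0.2586]), 0.0428) med [ 0.4742 -0.234   0.0686]
top [289. 288.] 840 ztop 0.0156 (array([0.4524, 0.0504]), 0.0468) med [0.4511 0.0503 0.012 ]
knob [0.4479 0.0493 0.0423]
table [ 0.3788 -0.0329 -0.0004]
orange [0.5303 0.2788 0.0114]
knob 84 [0.45199313 0.04996689 0.04207276]
[0.15432718 0.60508974 0.23031505] [-3.13986346e+00 -1.86168152e-04  2.89177233e+00] [[-4.400e-01 -8.760e-01  1.950e-01  2.690e-01]
 [-8.980e-01  4.300e-01 -9.600e-02  3.200e-02]
 [ 1.000e-03 -2.170e-01 -9.760e-01  1.201e+00]
 [ 0.000e+00  0.000e+00  0.000e+00  1.000e+00]]
```

View pics/crop.png

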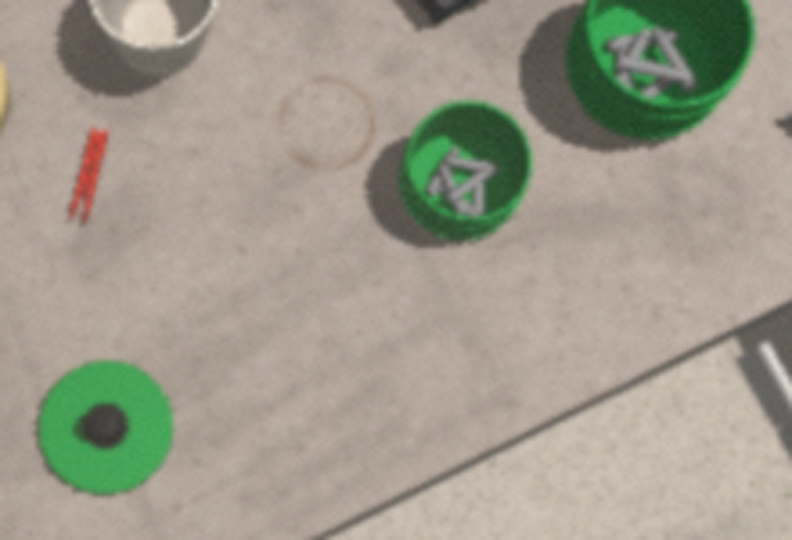

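The crop confirms it: lid with black knob (crop 105,425) and the small green tub with grey plugs (crop 468,170). The bigger tub (crop 660,55) is the decoy. Next I'll move above the lid, looking with the wrist camera on the way.

```bash
python3 - <<'E'
from h import *
Y=1.6
for P in ((.4524,.0504,.17),(.498,-.259,.25)): print(inverse_kinematics(P,[np.pi,0,Y]))
movep([.40,.05,.22],[np.pi,0,Y])
im,d=grab('wrist'); cv2.imwrite('pics/w1.png',im[...,::-1])
p,im,d=cloud('wrist')
k=(im.max(-1)<60)&(p[...,2]>.035)&(p[...,2]<.06)&(np.hypot(p[...,0]-.452,p[...,1]-.05)<.03)
print(k.sum(), cv2.minEnclosingCircle(p[k][:,:2].astype(np.float32)) if k.sum() else 0)
import m; m.greens('wrist'); print(observe()['time_s'],observe()['opening'])
E
```

```text
[-0.06259325 -0.14196703  2.0181719   0.          1.26538778 -0.09179692]
[-0.62007019  0.05643943  1.67277055  0.          1.41238267 -0.64927386]
438 ((0.45147940516471863, 0.05057248845696449), 0.012865644879639149)
wrist [366. 210.] 5292 ztop 0.0157 (array([0.4517, 0.0502]), 0.0483) med [0.4504 0.0547 0.0144]
wrist [395. 415.] 201 ztop 0.0223 (array([ 0.4716, -0.0835]), 0.1564) med [ 0.5138 -0.2219  0.0198]
2.325 0.08529186675112146
```

View pics/w1.png

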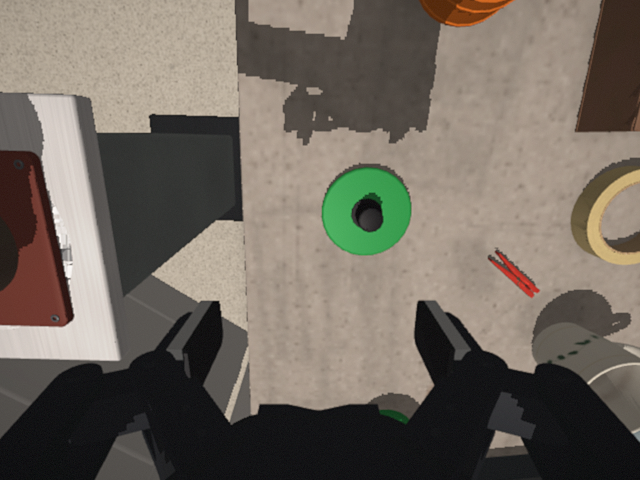

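The wrist view shows the lid at (366,210) with the knob in the middle. The wrist fit (0.4516, 0.0504) agrees with the top view. Time to grasp it, lift, and look at the tub.

```bash
python3 - <<'E'
from h import *
Y=1.6
movep([.4516,.0504,.08],[np.pi,0,Y])
print(move_l([.4516,.0504,.018],feed=.1,max_force=15))
gripper_to(.0,f_grip=40); o=observe(); print(o['opening'],o['grasp_force'],o['eef_pos'],o['ft_force'])
move_l([.4516,.0504,.20],feed=.2)
o=observe(); print(o['opening'],o['grasp_force'],o['time_s'])
movep([.50,-.34,.25],[np.pi,0,Y])
im,d=grab('wrist'); cv2.imwrite('pics/w2.png',im[...,::-1])
import m; m.greens('wrist')
p,im,d=cloud('wrist')
k=(p[...,2]>.062)&(p[...,2]<.078)&(np.hypot(p[...,0]-.498,p[...,1]+.259)<.06)
print(k.sum(), cv2.minEnclosingCircle(p[k][:,:2].astype(np.float32)) if k.sum() else 0, observe()['time_s'])
E
```

```text
False
0.02465558515350708 39.19103443622589 [0.45190764 0.05039994 0.0183874 ] [-1.15235611  0.40758972  4.217984  ]
0.025400770613105028 39.25893723964691 5.3833
wrist [323. 137.] 5908 ztop 0.0714 (array([ 0.5014, -0.265 ]), 0.0443) med [ 0.4965 -0.2539  0.0708]
wrist [318. 262.] 15018 ztop 0.2465 (array([ 0.5   , -0.3387]), 0.0486) med [ 0.4991 -0.3178  0.2455]
wrist [318. 366.] 1450 ztop 0.2757 (array([ 0.5005, -0.3477]), 0.0126) med [ 0.4967 -0.3481  0.2759]
1297 ((0.5018871426582336, -0.265769362449646), 0.045142896473407745) 6.9083
```

View pics/w2.png

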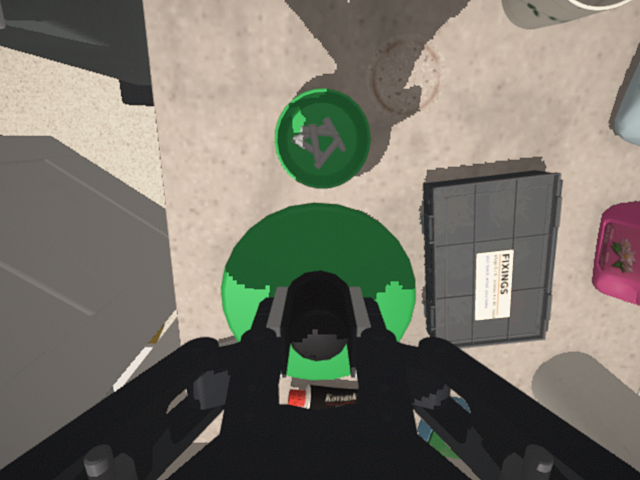

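The rim fits at (0.5018, -0.2655) with radius 45 mm, as specified. The lid is centred in the hand within about 1 mm and looks level. Placing it now.

```bash
python3 - <<'E'
from h import *
Y=1.6; x,y=.5017,-.266
movep([x,y,.14],[np.pi,0,Y])
move_l([x,y,.098],feed=.1); print(observe()['eef_pos'])
print(move_l([x,y,.078],feed=.03,max_force=8)); o=observe(); print(o['eef_pos'],o['ft_force'],o['opening'])
gripper_to(.06); 
move_l([x,y,.16],feed=.15)
movep([.50,-.36,.25],[np.pi,0,Y])
im,d=grab('wrist'); cv2.imwrite('pics/w3.png',im[...,::-1])
import m; m.greens('wrist')
p,im,d=cloud('wrist')
k=(im[...,1]>im[...,0]+40)&(np.hypot(p[...,0]-x,p[...,1]-y)<.045)&(p[...,2]>.06)
A=np.c_[p[k][:,:2]-[x,y],np.ones(k.sum())]; print('plane',np.linalg.lstsq(A,p[k][:,2],rcond=None)[0], observe()['time_s'])
E
```

```text
[ 0.50198373 -0.2666443   0.09852136]
True
[ 0.50157178 -0.26586855  0.08041864] [-0.83509276  0.13858947  3.25673633] 0.025027654226724858
wrist [324. 115.] 8453 ztop 0.0776 (array([ 0.5013, -0.2663]), 0.0484) med [ 0.5012 -0.2631  0.0763]
wrist [336. 288.] 9803 ztop 0.0952 (array([ 0.5227, -0.4299]), 0.0635) med [ 0.5124 -0.4241  0.0945]
plane [-0.02905522 -0.11274758  0.08026553] 10.3917
```

View pics/w3.png

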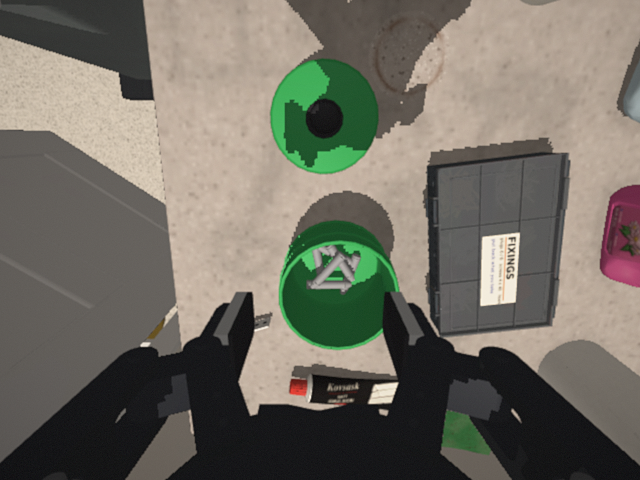

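```bash
python3 - <<'E'
from h import *
p,im,d=cloud('wrist'); r=np.hypot(p[...,0]-.5013,p[...,1]+.2663)
k=(r<.045)&(r>.022)&(p[...,2]>.06)&(p[...,2]<.09)
A=np.c_[p[k][:,:2]-[.5013,-.2663],np.ones(k.sum())]; print('plane',np.linalg.lstsq(A,p[k][:,2],rcond=None)[0])
k=(r<.012)&(p[...,2]>.09); print('knob',p[k].mean(0))
E
```

```text
plane [-0.00039787 -0.00122807  0.07633768]
knob [ 0.50131748 -0.26627625  0.10715872]
```

The lid's slope is about 0.1°, and its flange top is at 76 mm. It should be at 75 mm, and the camera also read about 1 mm high on the lid before it was lifted. So it is seated.

```bash
python3 -c "
from plant import *
print(job_done())"
```

```text
the job is handed in; nothing more can be done
None
```

The green lid is on the small green tub, level and down on the rim, and released; I handed the job in about 10 s into the 29 s limit, with the tub where it was and the orange tub never touched.

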